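# Lid the hardware box and snap its four clips in opposite-corner order

## Task

Put the lid on the hardware box so that it sits flat on the rim, then swing the four hinged clips over it and snap each fully home in opposite-corner order: any clip first, the one diagonally opposite second, then the other two. The clips crack if forced, so press gently (never more than 25 N), and leave the other things on the bench alone.

Things in the scene. Friction and masses are not known exactly. Their poses are not given: they have to be found in the camera images.
- box: Open grey hardware box fixed to the bench, 120 (x) x 160 (y) x 70 mm high, walls 5 mm, mouth 110 x 150. Origin: centre of underside, z up. Four hinged clips, two on each long side (a, b on -x; d, c on +x); a-c and b-d are the diagonal pairs. Hinge lugs rise to 90 mm, open clips to 125 mm. Pushing on box or clips with over 25 N cracks a clip.
- lid: Loose grey lid, about 250 g: plate 118 (x) x 158 (y) x 6 mm over a plug 106 x 146 x 8 mm (2 mm play each side in the mouth, lower half stepped in 2 mm). Black bar handle on top, 70 mm along y, 14 mm thick, 32 mm high. Origin: centre of plug underside; plate top at z 14, handle top at 46 mm. Fits either way round, x along box x; seated, its origin is 62 mm above the box's.
- clip_a (a joint): Angle (rad) of the front-left clip (box seen from the robot), diagonal to clip_c. 0 = leaning open outward past upright (starts 0 to 0.3); grows as it swings up, inward and down over the lid; 2.00 = fully home, nib on the seated lid. Angle above level = 2.00 - value. From 1.84 on a detent resists, about 10 N at the pad; it flips over 0.07 rad (2.3 mm) before home, then snaps home and holds.
- hinge_a (a point): Hinge axis of clip_a, at (-68, 50, 83) mm in the box frame, along box y; closes towards the box's middle. Clip: aluminium strip 40 mm long from the axis, 30 wide, 4 thick, 5 mm nib under its tip; rubber thumb pad 26 wide, 27 to 39 mm from the axis on its outer face. Closed, pad face is 7 mm above the axis, but worn: up to 3.5 mm higher or lower, not measured. Home is a hard stop.
- clip_b (a joint): Angle (rad) of the front-right clip (box seen from the robot), diagonal to clip_d. 0 = leaning open outward past upright (starts 0 to 0.3); grows as it swings up, inward and down over the lid; 2.00 = fully home, nib on the seated lid. Angle above level = 2.00 - value. From 1.84 on a detent resists, about 10 N at the pad; it flips over 0.07 rad (2.3 mm) before home, then snaps home and holds.
- hinge_b (a point): Hinge axis of clip_b, at (-68, -50, 83) mm in the box frame, along box y; closes towards the box's middle. Clip: aluminium strip 40 mm long from the axis, 30 wide, 4 thick, 5 mm nib under its tip; rubber thumb pad 26 wide, 27 to 39 mm from the axis on its outer face. Closed, pad face is 7 mm above the axis, but worn: up to 3.5 mm higher or lower, not measured. Home is a hard stop.
- clip_c (a joint): Angle (rad) of the back-right clip (box seen from the robot), diagonal to clip_a. 0 = leaning open outward past upright (starts 0 to 0.3); grows as it swings up, inward and down over the lid; 2.00 = fully home, nib on the seated lid. Angle above level = 2.00 - value. From 1.84 on a detent resists, about 10 N at the pad; it flips over 0.07 rad (2.3 mm) before home, then snaps home and holds.
- hinge_c (a point): Hinge axis of clip_c, at (68, -50, 83) mm in the box frame, along box y; closes towards the box's middle. Clip: aluminium strip 40 mm long from the axis, 30 wide, 4 thick, 5 mm nib under its tip; rubber thumb pad 26 wide, 27 to 39 mm from the axis on its outer face. Closed, pad face is 7 mm above the axis, but worn: up to 3.5 mm higher or lower, not measured. Home is a hard stop.
- clip_d (a joint): Angle (rad) of the back-left clip (box seen from the robot), diagonal to clip_b. 0 = leaning open outward past upright (starts 0 to 0.3); grows as it swings up, inward and down over the lid; 2.00 = fully home, nib on the seated lid. Angle above level = 2.00 - value. From 1.84 on a detent resists, about 10 N at the pad; it flips over 0.07 rad (2.3 mm) before home, then snaps home and holds.
- hinge_d (a point): Hinge axis of clip_d, at (68, 50, 83) mm in the box frame, along box y; closes towards the box's middle. Clip: aluminium strip 40 mm long from the axis, 30 wide, 4 thick, 5 mm nib under its tip; rubber thumb pad 26 wide, 27 to 39 mm from the axis on its outer face. Closed, pad face is 7 mm above the axis, but worn: up to 3.5 mm higher or lower, not measured. Home is a hard stop.
- screwdriver: A screwdriver on the bench. Origin under it; bystander, to be left where it is (must not be moved by more than 20 mm).
- strap_hinge: A steel strap hinge lying flat, 124 mm long, 10 mm high, lying between box and lid on the bench. Origin under it; bystander, to be left where it is (must not be moved by more than 20 mm).
- screw_jar: A glass jar of 60 mm diameter, 70 mm tall on the bench. Origin under it; bystander, to be left where it is (must not be moved by more than 20 mm).
Things that resemble listed ones, but are neither listed nor needed, are in the scene too. Of the things that look like the box, the largest one is meant. Several things have the shape of the lid; the one meant has the colours described above.

How it is judged:
By the outcome, as a careful person would: the job done as asked, in the order asked, and still so for the second after the job is handed in, with the robot touching nothing.
It also fails if it takes over 72 s, if anything falls off the work surface, if the arm or the gripper's body presses on something with over 40 N, if the wrist force passes 120 N, or if a joint passes its speed limit or range.

## Robot

A 6-joint arm with a two-finger parallel gripper is mounted at the origin on the work surface. World frame = base frame: x ahead of the robot, y to its left, z up, the work surface at z = 0. Lengths are in m, angles in rad, forces in N, time in s.
With the tool pointing down it reaches from about 0.35 to 0.975 m from the base axis. Payload 4.9 kg.
Tool frame: the origin (TCP) lies midway between the tips of the shut fingers; the grasp point (between the pads) lies 19 mm behind it; z points along the fingers, y is the line along which they close (so a half turn about z gives the same grasp; the last joint's range is limited). The gripper opens to 85 mm and grips with 20 to 120 N. Pads are 22 mm wide; open, the fingers measure 114 mm over their backs; the gripper's body (76 mm by 85 mm) begins 54 mm behind the grasp point. The pads swing forward as they close: fully open they stand 13 mm farther back than shut.
Start: joints at [0.989, 0.053, 1.613, -0, 1.476, -0.119], TCP at [0.279, 0.559, 0.231] pointing down, gripper open.
Joint ranges: [-3.01, 3.01], [-1.01, 2.22], [0.06, 2.58], [-1.02, 4.17], [0.09, 2.62], [-3.14, 3.14]. Speed limits (rad/s): [2.57, 2.57, 3.14, 3.14, 3.14, 3.14].

## Interface

Orientations are given as a unit quaternion [w, x, y, z].
In Python, from plant import * gives the robot as it stands.
- The arm moves only by the tool jog_arm, never from a script. Its argument "targets" is a list of rows, each a list of 3 entries, a list of its own where there are three numbers: the shift along the tool's x, y, z in units of 25 mm (1.0 is 25 mm), then the turn, a rotation vector about the tool's x, y, z in units of 8 degrees (1.0 is 8 degrees), then the opening in per cent of the stroke, from 0 (shut) to 100 (fully open). A call has 1 to 8 rows; each row is the pose to reach, as a shift and turn from the pose commanded when the call began, along the tool's axes at that moment; what a row does not reach only later rows make up. A row lasts 1/8 s, in which the tool goes at most 62.5 mm and 10.7 degrees, less where a joint would pass 70% of its speed; a pose out of reach is approached as far as the arm can. A call with a gripper value outside its range is refused whole. The fingers move at their own pace and stop on an object; the grip force is fixed at half the most. Time passes only in rows, so rows that repeat a pose let the fingers close. It gives the time, the measured TCP pose, the force, the opening and the grip force at its end, in the units of the state.
- state(): the state, without advancing time (a new reading comes with each control period).
- grab_frame(name): name is "side" or "top" or "wrist"; returns (picture, depth): 400x640x3 uint8, red, green, blue; 400x640 float32, m along the optical axis (not along the pixel's ray), 0 where there is no reading.
- camera_params(name): a dict with "fovy" (degrees; the focal length in pixels is half the picture's height over the tangent of half this angle, whatever the lens; pixels are square), "cx", "cy" (the principal point, pixels), "rvec" (rotation vector, rad) and "tvec" (3), from world to camera coordinates, as OpenCV has them; the wrist camera has in their place "hand_eye" (4x4, takes a point from camera to tool coordinates, whose origin is the TCP and whose axes are the flange's). Camera axes: x right, y down, z forward; pixel columns grow to the right and rows downward; lengths in m; the calibration is good to about 2 mm. A picture is of the moment at which its call begins: read the wrist's pose just before it. camera_params takes no time and is no camera call.
- job_done(): hands the job in; it is judged then, once.
The state is a dict: "time": time; "joint_pos": joint angles; "joint_vel": joint speeds; "joint_efforts": joint torques, N m; "tool_pos": TCP position; "tool_rot": TCP orientation; "contact_force": force on the tool from outside, world axes, zero at the start; "ft_torque": the same for the moment, N m; "gripper_width": opening from 0.0 (shut) to 1.0 (fully open); "grasp_force": force on a finger pad.
Only numpy, scipy, OpenCV 4.12 (cv2) and the standard library are available. Lean on these libraries where they do the work, as an engineer would, in place of code of your own. Each camera call takes 0.05 s, during which the arm holds its last target. There are 200 camera calls.

## Working session

There is one attempt and no reset: what is moved stays moved. The work goes in short steps, Python scripts to look and compute and a tool call to move; the robot and the scene stay as the last step left them, time stands still between calls to the robot, and variables do not carry over. Pictures are saved under pics/ and viewed, at most 10 in all, crops included, and the job is handed in when it is done.

Besides the shell and the picture viewer there is one more tool, called after "Emit:" as name(argument=value, ...), one argument or row to a line, values as JSON. jog_arm: Moves the arm, as the interface text tells. Its arguments: {"type":"object","properties":{"targets":{"type":"array"}},"required":["targets"]}

```bash
mkdir -p pics
cat > h.py <<'E'
from plant import *
import numpy as np, cv2
from scipy.spatial.transform import Rotation as R
def K(n):
    c=camera_params(n); f=200/np.tan(np.radians(c["fovy"])/2); return c,f
def cloud(n,d,tool=None):
    c,f=K(n); v,u=np.mgrid[0:400,0:640]
    P=np.stack([(u-c["cx"])/f*d,(v-c["cy"])/f*d,d],-1)
    if n=="wrist":
        H=np.array(c["hand_eye"]); q=tool["tool_rot"]
        P=P@H[:3,:3].T+H[:3,3]
        return P@R.from_quat([q[1],q[2],q[3],q[0]]).as_matrix().T+np.array(tool["tool_pos"])
    M=cv2.Rodrigues(np.array(c["rvec"],float))[0]
    return (P-np.array(c["tvec"]).ravel())@M
def snap(n,name):
    s=state(); p,d=grab_frame(n); np.savez("pics/"+name,p=p,d=d,P=cloud(n,d,s))
    cv2.imwrite(f"pics/{name}.png",p[:,:,::-1]); return p,d,cloud(n,d,s)
E
python3 - <<'E'
from h import *
print(state()); print(camera_params("top"),camera_params("side"),camera_params("wrist"))
a=snap("top","top0"); b=snap("side","side0")
E
```

```text
{'time': 0.0, 'joint_pos': array([ 9.88998101e-01,  5.33507779e-02,  1.61431535e+00,  1.61002075e-05,
        1.47595480e+00, -1.19002278e-01]), 'joint_vel': array([ 1.30576176e-03,  8.80918039e-04, -1.04838730e-03,  1.81122833e-04,
       -5.28726020e-04, -6.92946693e-05]), 'joint_efforts': array([-7.93762520e-04, -3.93711376e+01, -3.70161045e+01, -1.81597507e-04,
        7.47074577e-03, -1.56224921e-06]), 'tool_pos': array([0.27868652, 0.55873546, 0.23005401]), 'tool_rot': array([-3.55652967e-04,  2.29339092e-01,  9.73346060e-01, -9.49762951e-04]), 'contact_force': array([-0.65382954, -0.33055343, -0.45291353]), 'ft_torque': array([ 0.00529062, -0.03664253,  0.00979698]), 'grasp_force': 0.0, 'gripper_width': 1.000442897070187}
{'fovy': 44.106015235457946, 'cx': 319.0761539302974, 'cy': 201.37660215690835, 'rvec': array([ 2.19257074, -2.13162677,  0.12926875]), 'tvec': array([-0.01097494,  0.53486269,  1.18394447])} {'fovy': 43.630135478515214, 'cx': 318.7667520013024, 'cy': 201.52953930077192, 'rvec': array([ 2.19359707, -0.6462422 ,  0.28394257]), 'tvec': array([-0.42595336,  0.26177214,  0.97969772])} {'fovy': 66.74930530736704, 'cx': 317.5637533409108, 'cy': 202.16337140655577, 'hand_eye': array([[ 5.01047443e-05, -9.50117572e-01, -3.11891963e-01,
         8.12921589e-02],
       [ 9.99999980e-01,  1.08728974e-04, -1.70573697e-04,
        -4.38846727e-04],
       [ 1.95976760e-04, -3.11891948e-01,  9.50117558e-01,
        -1.41206551e-01],
       [ 0.00000000e+00,  0.00000000e+00,  0.00000000e+00,
         1.00000000e+00]])}
```

View pics/top0.png

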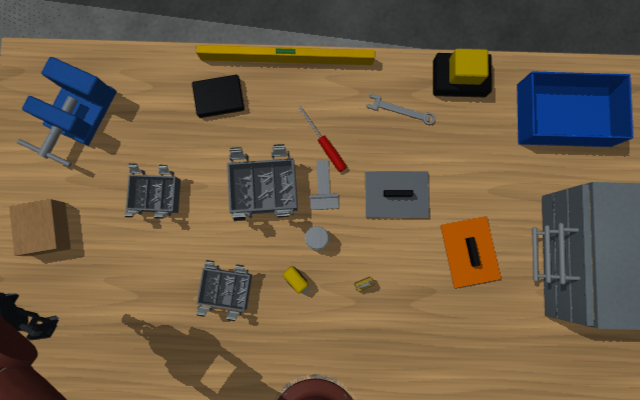

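View pics/side0.png

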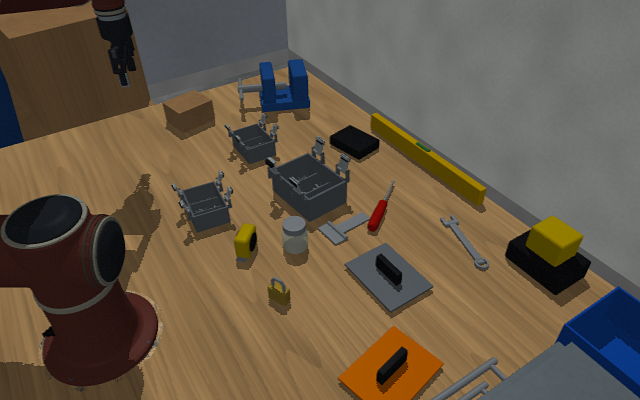

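```bash
cat > m.py <<'E'
from h import *
def rect(P,roi,z0,z1):
    u0,v0,u1,v1=roi; Q=P[v0:v1,u0:u1].reshape(-1,3); Q=Q[(Q[:,2]>z0)&(Q[:,2]<z1)]
    r=cv2.minAreaRect((Q[:,:2]*1000).astype(np.float32)); return len(Q),r,Q
E
python3 - <<'E'
from m import *
z=np.load("pics/top0.npz"); P=z["P"]
for n,roi,a,b in [("lid",(355,160,440,230),.004,.03),("handle",(355,160,440,230),.035,.06),("boxrim",(215,140,305,230),.055,.078),
  ("small1",(115,155,190,225),.02,.2),("small2",(190,255,260,325),.02,.2),("clips",(215,140,305,230),.085,.14),("orange",(435,205,510,295),.004,.03)]:
    k,r,Q=rect(P,roi,a,b); print(n,k,r,np.median(Q[:,2]) if k else 0, np.percentile(Q[:,2],98))
for n,(u,v) in dict(bench=(500,180),jar=(317,238),hinge=(323,180),hinge2=(325,202),sd=(332,153)).items(): print(n,P[v,u].round(3))
p=z["p"][130:240,205:445,::-1]; cv2.imwrite("pics/crop0.png",cv2.resize(p,None,fx=3.3,fy=3.3,interpolation=cv2.INTER_CUBIC))
E
```

```text
lid 3082 ((561.8570556640625, -192.35928344726562), (175.7472686767578, 214.2798614501953), 1.529653787612915) 0.014593699312295203 0.02027879050948894
handle 172 ((560.5640258789062, -189.97573852539062), (13.471802711486816, 69.08824157714844), 1.1059788465499878) 0.046693522516611505 0.05180681117012714
boxrim 708 ((565.60498046875, 142.7418212890625), (150.93238830566406, 160.34031677246094), 5.440085411071777) 0.06968714855150071 0.07531440637154084
small1 1152 ((542.4039916992188, 412.5456848144531), (116.0644302368164, 126.88919067382812), 89.82308197021484) 0.04875788209025266 0.08725045586180044
small2 989 ((316.57110595703125, 225.98446655273438), (115.40052795410156, 128.28355407714844), 83.29199981689453) 0.050565623857892816 0.0876367209333593
clips 564 ((565.93701171875, 142.61920166015625), (170.62222290039062, 142.52940368652344), 5.7704691886901855) 0.11729783815700115 0.12577189417444765
orange 3228 ((429.67462158203125, -380.65728759765625), (186.059814453125, 224.73178100585938), 89.99202728271484) 0.014668783555223334 0.02021267152435317
bench [ 0.605 -0.452  0.006]
jar [0.443 0.007 0.065]
hinge [ 0.592 -0.004  0.008]
hinge2 [ 0.537 -0.011  0.007]
sd [ 0.658 -0.025  0.028]
```

View pics/crop0.png

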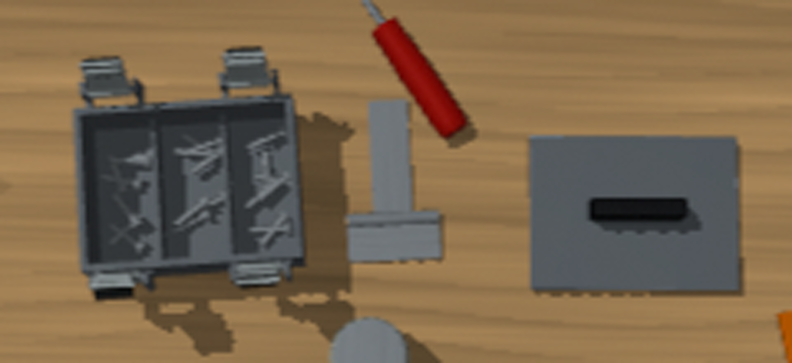

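The grey, black-handled lid is at full-frame (397,194), i.e. crop (637,210). The orange one at (471,252) is rejected. The box at (262,187) is the largest of three; the ones at (153,193) and (223,288) are smaller.

```bash
cat >> h.py <<'E'
def rel(p,xang=None,tilt=None):
    "shift/turn units to TCP p with tool x at heading xang deg, z down"
    s=state(); q=s["tool_rot"]; A=R.from_quat([q[1],q[2],q[3],q[0]])
    sh=A.inv().apply(np.array(p)-s["tool_pos"])/.025
    t=[0,0,0]
    if xang is not None:
        a=np.radians(xang); x=[np.cos(a),np.sin(a),0]; z=[0,0,-1]; y=np.cross(z,x)
        t=(A.inv()*R.from_matrix(np.array([x,y,z]).T)).as_rotvec()/np.radians(8)
    print("shift",np.round(sh,3).tolist(),"turn",np.round(t,3).tolist(),"at",s["tool_pos"].round(4),"F",s["contact_force"].round(1),"t",s["time"]); return sh,t
E
python3 -c "
from h import *
rel([.565,.143,.27],95.5)"
```

```text
shift [-17.672, -9.773, -1.578] turn [-0.013, 0.005, 7.248] at [0.2787 0.5588 0.2302] F [-0.5 -0.1 -0.2] t 0.1
```

Emit:
jog_arm(
  targets=[
    [[-17.7, -9.8, -1.6], [0, 0, 7.25], 60],
    [[-17.7, -9.8, -1.6], [0, 0, 7.25], 60],
    [[-17.7, -9.8, -1.6], [0, 0, 7.25], 60],
    [[-17.7, -9.8, -1.6], [0, 0, 7.25], 60],
    [[-17.7, -9.8, -1.6], [0, 0, 7.25], 60],
    [[-17.7, -9.8, -1.6], [0, 0, 7.25], 60],
    [[-17.7, -9.8, -1.6], [0, 0, 7.25], 60],
    [[-17.7, -9.8, -1.6], [0, 0, 7.25], 60],
  ],
)

```text
time: 1.1
tool_pos: [0.5621, 0.1466, 0.2704]
tool_rot: [-0.0, 0.673, 0.74, -0.0]
contact_force: [0.5, 1.0, 0.4]
gripper_width: 0.6
grasp_force: 0.0
```

Emit:
jog_arm(
  targets=[
    [[0, 0, 0], [0, 0, 0], 60],
    [[0, 0, 0], [0, 0, 0], 60],
    [[0, 0, 0], [0, 0, 0], 60],
  ],
)

```text
time: 1.48
tool_pos: [0.5606, 0.1498, 0.2703]
tool_rot: [-0.0, 0.672, 0.741, -0.0]
contact_force: [0.0, -0.0, 0.1]
gripper_width: 0.6
grasp_force: 0.0
```

Run:
```python
from m import *
snap("wrist","w1"); rel([.565,.143,.27],95.5)
```

```text
shift [-0.29, 0.147, 0.017] turn [-0.004, -0.001, 0.013] at [0.5606 0.1498 0.2704] F [-0.3  0.4 -0.4] t 1.525
```

View pics/w1.png

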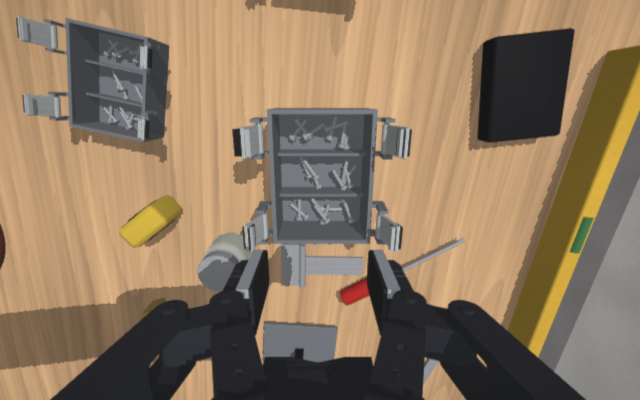

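Box mouth corners sit at about (267,110), (378,110), (372,243) and (272,244). The four open clips are at (247,142), (397,140), (257,230) and (388,232). The jar is at (222,262), the strap hinge at (320,265) and the lid at (300,340).

Run:
```python
from m import *
z=np.load("pics/w1.npz"); P=z["P"]
print("bench z",np.median(P[280:330,420:600,2][P[280:330,420:600,2]<.02]), "rim z", P[113:116,300:340,2].round(4).mean())
Q=P[100:252,235:410].reshape(-1,3); Q=Q[(Q[:,2]>.062)&(Q[:,2]<.078)]
# yaw by maximising sharpness: fit far rim outer edges
c=np.array([.565,.143])
for yaw in np.arange(2,9,1.):
    a=np.radians(yaw); M=np.array([[np.cos(a),np.sin(a)],[-np.sin(a),np.cos(a)]])
    L=(Q[:,:2]-c)@M.T*1000
    h=lambda m,i:[np.percentile(L[m,i],q).round(1) for q in(1,99)]
    mid=abs(L[:,1])<28; sx=mid; sy=abs(L[:,0])<50
    hx=np.histogram(L[mid,0],np.arange(-90,90,2.))[0]; hy=np.histogram(L[sy,1],np.arange(-100,100,2.))[0]
    print(yaw,(hx**2).sum(),(hy**2).sum(),h(sx,0),h(sy,1))
cv2.imwrite("pics/c1.png",cv2.resize(z["p"][95:255,225:420,::-1],None,fx=3.5,fy=3.5,interpolation=cv2.INTER_CUBIC))
```

```text
bench z -0.0019276431728553756 rim z 0.047185833333333344
2.0 32706 96547 [np.float64(-66.2), np.float64(74.2)] [np.float64(-81.2), np.float64(82.4)]
3.0 34272 110253 [np.float64(-62.2), np.float64(73.8)] [np.float64(-80.5), np.float64(81.6)]
4.0 35969 127169 [np.float64(-61.0), np.float64(73.4)] [np.float64(-79.8), np.float64(80.9)]
5.0 38393 147586 [np.float64(-60.6), np.float64(72.6)] [np.float64(-79.1), np.float64(80.2)]
6.0 38473 149390 [np.float64(-74.2), np.float64(59.2)] [np.float64(-79.0), np.float64(80.1)]
7.0 36186 120924 [np.float64(-74.8), np.float64(59.6)] [np.float64(-79.6), np.float64(80.8)]
8.0 34805 106849 [np.float64(-75.2), np.float64(60.7)] [np.float64(-80.3), np.float64(81.5)]
```

View pics/c1.png

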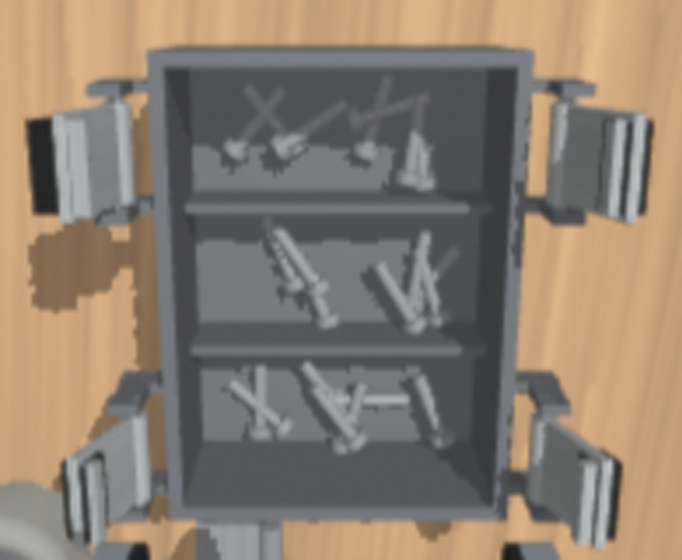

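```bash
python3 -c "
from h import *
rel([.561,-.185,.27],90.5)"
```

```text
shift [-13.331, -1.294, 0.015] turn [-0.004, -0.001, 0.638] at [0.5606 0.1498 0.2704] F [-0.3  0.4 -0.4] t 1.525
```

Emit:
jog_arm(
  targets=[
    [[-13.3, -1.3, 0], [0, 0, 0.64], 60],
    [[-13.3, -1.3, 0], [0, 0, 0.64], 60],
    [[-13.3, -1.3, 0], [0, 0, 0.64], 60],
    [[-13.3, -1.3, 0], [0, 0, 0.64], 60],
    [[-13.3, -1.3, 0], [0, 0, 0.64], 60],
    [[-13.3, -1.3, 0], [0, 0, 0.64], 60],
    [[-13.3, -1.3, 0], [0, 0, 0.64], 60],
    [[-13.3, -1.3, 0], [0, 0, 0.64], 60],
  ],
)

```text
time: 2.52
tool_pos: [0.561, -0.1838, 0.2707]
tool_rot: [-0.0, 0.704, 0.71, 0.0]
contact_force: [0.2, -0.3, 0.0]
gripper_width: 0.6
grasp_force: 0.0
```

Run:
```python
from m import *
p,d,P=snap("wrist","w2")
def near(a,b): 
    m=(P[...,2]>a)&(P[...,2]<b)&(abs(P[...,0]-.561)<.1)&(abs(P[...,1]+.19)<.1); return m
pl=near(.008,.022); h=near(.036,.056)
# keep grey plate via opening
m=cv2.morphologyEx(pl.astype(np.uint8),cv2.MORPH_OPEN,np.ones((5,5)))
for n,mm in(("plate",m>0),("handle",h)):
    print(n,mm.sum(),cv2.minAreaRect((P[mm][:,:2]*1000).astype(np.float32)),np.median(P[mm][:,2]))
s=state();print(s["tool_pos"],s["joint_vel"].round(3))
```

```text
plate 9507 ((558.9497680664062, -189.79507446289062), (118.29273986816406, 158.0736541748047), 1.22074556350708) 0.01272736738994179
handle 621 ((558.4843139648438, -189.40460205078125), (13.46275806427002, 69.64466094970703), 0.7404884099960327) 0.04457643080339804
[ 0.56110436 -0.18368326  0.27072681] [ 0.004 -0.001 -0.    -0.005  0.001 -0.001]
```

View pics/w2.png

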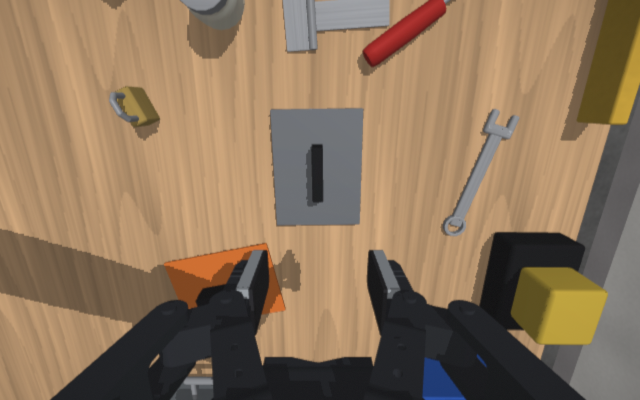

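The lid's centre is at about pixel (317,167), with the handle from (317,145) to (317,202). The plate measures 118x158 as it should.

```bash
python3 -c "
from h import *
rel([.5587,-.1896,.018],91.1)"
```

```text
shift [-0.241, -0.099, 10.109] turn [0.0, -0.004, -0.074] at [ 0.5611 -0.1837  0.2707] F [-0.1 -0.2 -0.5] t 2.575
```

Emit:
jog_arm(
  targets=[
    [[-0.24, -0.1, 1.5], [0, 0, -0.07], 60],
    [[-0.24, -0.1, 4], [0, 0, -0.07], 60],
    [[-0.24, -0.1, 6.5], [0, 0, -0.07], 60],
    [[-0.24, -0.1, 8.5], [0, 0, -0.07], 60],
    [[-0.24, -0.1, 9.6], [0, 0, -0.07], 60],
    [[-0.24, -0.1, 10.1], [0, 0, -0.07], 60],
    [[-0.24, -0.1, 10.1], [0, 0, -0.07], 60],
    [[-0.24, -0.1, 10.1], [0, 0, -0.07], 60],
  ],
)

```text
time: 3.58
tool_pos: [0.5599, -0.1918, 0.0202]
tool_rot: [0.002, 0.701, 0.713, 0.001]
contact_force: [0.4, 0.2, 0.8]
gripper_width: 0.599
grasp_force: 0.0
```

Emit:
jog_arm(
  targets=[
    [[0, 0, 0], [0, 0, 0], 0],
    [[0, 0, 0], [0, 0, 0], 0],
    [[0, 0, 0], [0, 0, 0], 0],
    [[0, 0, 0], [0, 0, 0], 0],
    [[0, 0, 0], [0, 0, 0], 0],
    [[0, 0, 0], [0, 0, 0], 0],
  ],
)

```text
time: 4.32
tool_pos: [0.5594, -0.1921, 0.0195]
tool_rot: [0.001, 0.701, 0.713, 0.0]
contact_force: [0.1, 0.4, 6.3]
gripper_width: 0.152
grasp_force: 61.9
```

```bash
python3 -c "
from h import *
rel([.5587,-.1896,.25],91.1); print(state()['gripper_width'],state()['grasp_force'])"
```

```text
shift [0.091, -0.007, -9.218] turn [0.014, 0.006, -0.023] at [ 0.5594 -0.1921  0.0195] F [0.1 0.4 6.3] t 4.325
0.151909713834219 61.93901181221008
```

Emit:
jog_arm(
  targets=[
    [[0, 0, -0.5], [0, 0, 0], 0],
    [[0, 0, -2], [0, 0, 0], 0],
    [[0, 0, -4], [0, 0, 0], 0],
    [[0, 0, -6.5], [0, 0, 0], 0],
    [[0, 0, -8], [0, 0, 0], 0],
    [[0, 0, -8.8], [0, 0, 0], 0],
    [[0, 0, -8.8], [0, 0, 0], 0],
  ],
)

```text
time: 5.2
tool_pos: [0.5586, -0.1917, 0.2389]
tool_rot: [0.001, 0.701, 0.713, 0.0]
contact_force: [0.3, 0.2, -3.1]
gripper_width: 0.153
grasp_force: 60.8
```

```bash
python3 -c "
from h import *
rel([.5647,.1412,.24],95.5)"
```

```text
shift [13.311, 0.46, -0.054] turn [0.008, 0.005, -0.572] at [ 0.5586 -0.1917  0.2389] F [ 0.3  0.2 -3.1] t 5.2
```

Emit:
jog_arm(
  targets=[
    [[1, 0.03, 0], [0, 0, -0.05], 0],
    [[3, 0.1, 0], [0, 0, -0.13], 0],
    [[5, 0.17, 0], [0, 0, -0.21], 0],
    [[7, 0.24, 0], [0, 0, -0.3], 0],
    [[9, 0.31, 0], [0, 0, -0.4], 0],
    [[11, 0.38, 0], [0, 0, -0.48], 0],
    [[12.6, 0.43, 0], [0, 0, -0.55], 0],
    [[13.3, 0.46, 0], [0, 0, -0.57], 0],
  ],
)

```text
time: 6.2
tool_pos: [0.5628, 0.1428, 0.2346]
tool_rot: [-0.002, 0.672, 0.741, -0.002]
contact_force: [0.1, -0.5, -3.1]
gripper_width: 0.149
grasp_force: 60.8
```

Emit:
jog_arm(
  targets=[
    [[0, 0, 0], [0, 0, 0], 0],
    [[0, 0, 0], [0, 0, 0], 0],
  ],
)

```text
time: 6.45
tool_pos: [0.5643, 0.1399, 0.2372]
tool_rot: [-0.0, 0.673, 0.74, -0.001]
contact_force: [0.5, 0.2, -3.4]
gripper_width: 0.154
grasp_force: 60.8
```

Run:
```python
from m import *
p,d,P=snap("wrist","w3"); s=state(); rel([.5647,.1412,.24],95.5); T=np.array(s["tool_pos"])
print(np.median(P[60:110,300:340,2]))
q=s["tool_rot"]; A=R.from_quat([q[1],q[2],q[3],q[0]])
L=A.inv().apply((P.reshape(-1,3)-T))*1000; L=L.reshape(400,640,3)
m=(L[...,2]>-14)&(L[...,2]<22)&(d>0)&(abs(L[...,0])<100)&(abs(L[...,1])<75)
m=cv2.morphologyEx(m.astype(np.uint8),cv2.MORPH_OPEN,np.ones((5,5)))>0
v,u=np.nonzero(m); print(m.sum(),u.min(),u.max(),v.min(),v.max())
Q=L[m]; print(np.percentile(Q,[1,50,99],axis=0).round(1)); print(cv2.minAreaRect(Q[:,:2].astype(np.float32)))
```

```text
shift [0.057, 0.014, -0.097] turn [-0.007, 0.004, -0.014] at [0.5645 0.1397 0.2376] F [-0.   0.  -2.1] t 6.5
-0.0010065200701332017
40362 192 442 100 361
[[-63.4 -58.9  -7.4]
 [ 42.   -1.7   7.3]
 [ 81.2  55.8   8.8]]
((4.487098693847656, -1.3839530944824219), (118.1261215209961, 154.31561279296875), 89.9454116821289)
```

View pics/w3.png

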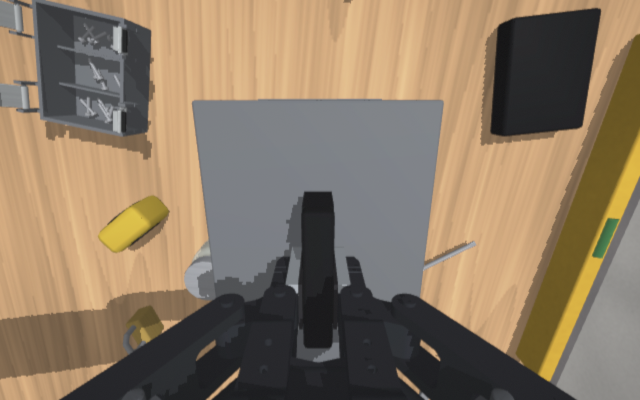

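Lid held level. Its far edge is at row 100, spanning columns 192 to 442, and its centre is about 2.6 mm along tool x from the TCP.

Emit:
jog_arm(
  targets=[
    [[0.05, 0.02, 1], [0, 0, 0], 0],
    [[0.05, 0.02, 3], [0, 0, 0], 0],
    [[0.05, 0.02, 4.5], [0, 0, 0], 0],
    [[0.05, 0.02, 5.3], [0, 0, 0], 0],
    [[0.05, 0.02, 5.3], [0, 0, 0], 0],
    [[0.05, 0.02, 5.3], [0, 0, 0], 0],
    [[0.05, 0.02, 5.3], [0, 0, 0], 0],
  ],
)

```text
time: 7.38
tool_pos: [0.5665, 0.1425, 0.1081]
tool_rot: [0.001, 0.672, 0.74, 0.001]
contact_force: [0.1, -0.2, -2.7]
gripper_width: 0.15
grasp_force: 60.6
```

Run:
```python
from m import *
rel([.5653,.1409,.0815],95.5)
p,d,P=snap("top","t3")
m=(P[...,2]>.09)&(P[...,2]<.103)&(abs(P[...,0]-.565)<.1)&(abs(P[...,1]-.143)<.1)
print(m.sum())
cv2.imwrite("pics/t3c.png",cv2.resize(p[130:240,205:325,::-1],None,fx=5,fy=5,interpolation=cv2.INTER_CUBIC))
```

```text
shift [-0.058, -0.056, 1.064] turn [0.028, -0.0, -0.002] at [0.5665 0.1425 0.1081] F [ 0.1 -0.2 -2.7] t 7.375
599
```

Emit:
jog_arm(
  targets=[
    [[-0.05, -0.04, 0.2], [0, 0, 0], 0],
    [[-0.05, -0.04, 0.4], [0, 0, 0], 0],
    [[-0.05, -0.04, 0.5], [0, 0, 0], 0],
    [[-0.05, -0.04, 0.5], [0, 0, 0], 0],
    [[-0.05, -0.04, 0.5], [0, 0, 0], 0],
  ],
)

```text
time: 8.05
tool_pos: [0.5641, 0.141, 0.0933]
tool_rot: [0.0, 0.672, 0.74, 0.0]
contact_force: [-0.2, -0.6, -2.4]
gripper_width: 0.152
grasp_force: 60.6
```

Run:
```python
from m import *
rel([.5653,.1409,.0815],95.5)
```

```text
shift [-0.009, 0.047, 0.47] turn [0.001, -0.0, -0.002] at [0.5641 0.141  0.0933] F [-0.2 -0.6 -2.4] t 8.05
```

Emit:
jog_arm(
  targets=[
    [[0, 0.04, 0], [0, 0, 0], 0],
    [[0, 0.04, 0.1], [0, 0, 0], 0],
    [[0, 0.04, 0.17], [0, 0, 0], 0],
    [[0, 0.04, 0.24], [0, 0, 0], 0],
    [[0, 0.04, 0.3], [0, 0, 0], 0],
    [[0, 0.04, 0.3], [0, 0, 0], 0],
  ],
)

```text
time: 8.8
tool_pos: [0.5649, 0.1411, 0.0855]
tool_rot: [-0.0, 0.672, 0.74, -0.0]
contact_force: [-0.1, -0.6, -2.4]
gripper_width: 0.147
grasp_force: 60.6
```

No contact at 4.5 mm into the mouth, so I continue.

Emit:
jog_arm(
  targets=[
    [[0, 0, 0.05], [0, 0, 0], 0],
    [[0, 0, 0.1], [0, 0, 0], 0],
    [[0, 0, 0.13], [0, 0, 0], 0],
    [[0, 0, 0.15], [0, 0, 0], 0],
    [[0, 0, 0.15], [0, 0, 0], 0],
  ],
)

```text
time: 9.43
tool_pos: [0.565, 0.1411, 0.0819]
tool_rot: [-0.0, 0.672, 0.74, -0.0]
contact_force: [0.8, 0.1, -2.2]
gripper_width: 0.149
grasp_force: 60.6
```

Emit:
jog_arm(
  targets=[
    [[0, 0, 0.03], [0, 0, 0], 0],
    [[0, 0, 0.05], [0, 0, 0], 0],
    [[0, 0, 0.07], [0, 0, 0], 0],
    [[0, 0, 0.07], [0, 0, 0], 0],
  ],
)

```text
time: 9.93
tool_pos: [0.5652, 0.1411, 0.0815]
tool_rot: [0.0, 0.672, 0.74, -0.0]
contact_force: [-4.3, -0.4, 6.7]
gripper_width: 0.149
grasp_force: 62.0
```

Seated: contact force appears at the predicted height. I release and look.

Emit:
jog_arm(
  targets=[
    [[0, 0, 0], [0, 0, 0], 35],
    [[0, 0, 0], [0, 0, 0], 35],
    [[0, 0, 0], [0, 0, 0], 35],
    [[0, 0, -1], [0, 0, 0], 35],
    [[0, 0, -3], [0, 0, 0], 35],
    [[0, 0, -5], [0, 0, 0], 35],
    [[0, 0, -7], [0, 0, 0], 35],
    [[0, 0, -7], [0, 0, 0], 35],
  ],
)

```text
time: 10.92
tool_pos: [0.5678, 0.1415, 0.2616]
tool_rot: [0.004, 0.672, 0.74, 0.004]
contact_force: [1.3, -0.0, 0.2]
gripper_width: 0.353
grasp_force: 0.0
```

Run:
```python
from m import *
p,d,P=snap("wrist","w4"); rel([.5653,.1409,.25],95.5); print(state()["gripper_width"])
c=np.array([.5647,.1435]);a=np.radians(5.5)
L=P.copy(); e=P[...,:2]-c; L[...,0]=e[...,0]*np.cos(a)+e[...,1]*np.sin(a); L[...,1]=-e[...,0]*np.sin(a)+e[...,1]*np.cos(a)
L*=1000; np.save("pics/L4.npy",L)
for sx in(-1,1):
  for sy in(-1,1):
    m=(abs(L[...,0]-sx*35)<8)&(abs(L[...,1]-sy*60)<8); print("plate z",sx,sy,np.median(L[m][:,2]).round(1))
    m=(abs(L[...,0]-sx*80)<35)&(abs(L[...,1]-sy*50)<20)&(L[...,2]>95); Q=L[m]; i=Q[:,2]>Q[:,2].max()-8
    print("  clip n",len(Q),"y",np.percentile(Q[:,1],[2,98]).round(1),"top",Q[:,2].max().round(1),"x at top",np.percentile(Q[i,0],[5,95]).round(1))
m=(abs(L[...,2]-75)<6)&(abs(L[...,0])<75)&(abs(L[...,1])<90)
m=cv2.morphologyEx(m.astype(np.uint8),cv2.MORPH_OPEN,np.ones((5,5)))>0
print(cv2.minAreaRect(L[m][:,:2].astype(np.float32)))
cv2.imwrite("pics/w4c.png",cv2.resize(p[40:300,180:460,::-1],None,fx=2.2,fy=2.2,interpolation=cv2.INTER_CUBIC))
```

```text
shift [-0.011, -0.044, 0.323] turn [0.038, -0.001, -0.002] at [0.5663 0.1413 0.2581] F [ 0.1 -0.6 -0.5] t 10.975
0.35019301313675677
plate z -1 -1 74.7
  clip n 520 y [-63.5 -34.9] top 121.8 x at top [-83.4 -72.4]
plate z -1 1 74.7
  clip n 751 y [37.  64.3] top 122.8 x at top [-85. -69.]
plate z 1 -1 74.6
  clip n 521 y [-63.1 -34.8] top 122.1 x at top [71.  83.1]
plate z 1 1 74.6
  clip n 655 y [36.1 64.7] top 122.3 x at top [71.4 82.8]
((-0.8361968994140625, 0.11281585693359375), (158.7372589111328, 118.82617950439453), 89.9723892211914)
```

View pics/w4c.png

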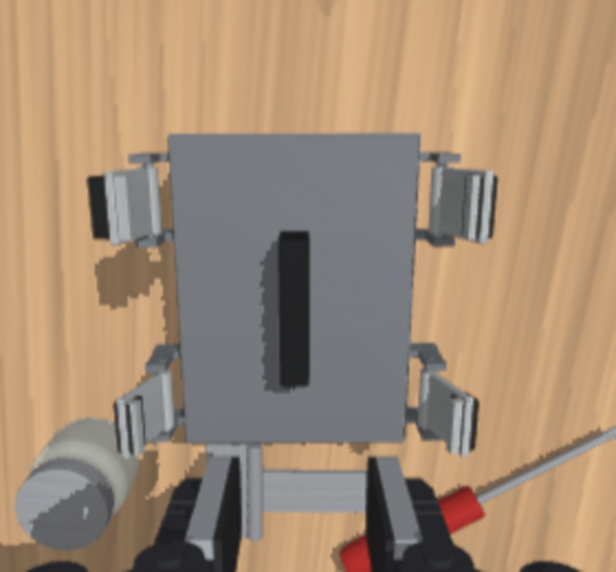

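Lid flat: all four corners within 0.1 mm, and it is centred to within 1 mm. The clips are upright at (118,205) a, (468,205) d, (143,412) b and (450,410) c. Next is the clip swing, starting with a.

```bash
cat >> h.py <<'E'
def relb(lx,ly,z):
    a=np.radians(5.5); rel([.565+(lx*np.cos(a)-ly*np.sin(a))/1e3,.1435+(lx*np.sin(a)+ly*np.cos(a))/1e3,z/1e3],95.5)
def loc():
    s=state(); a=np.radians(5.5); e=(np.array(s["tool_pos"])-[.565,.1435,0])*1e3
    print("box-frame TCP",np.round([e[0]*np.cos(a)+e[1]*np.sin(a),-e[0]*np.sin(a)+e[1]*np.cos(a),e[2]],2),"F",s["contact_force"].round(1),"t",s["time"])
E
python3 -c "
from h import *
relb(-118,50,114)"
```

```text
shift [2.092, -4.796, 5.738] turn [0.038, -0.001, -0.002] at [0.5663 0.1413 0.2581] F [ 0.1 -0.6 -0.5] t 10.975
```

Emit:
jog_arm(
  targets=[
    [[1, -2, 0.3], [0, 0, 0], 0],
    [[2, -4, 0.5], [0, 0, 0], 0],
    [[2.1, -4.8, 1.5], [0, 0, 0], 0],
    [[2.1, -4.8, 3], [0, 0, 0], 0],
    [[2.1, -4.8, 4.3], [0, 0, 0], 0],
    [[2.1, -4.8, 5], [0, 0, 0], 0],
    [[2.1, -4.8, 5], [0, 0, 0], 0],
    [[2.1, -4.8, 5], [0, 0, 0], 0],
  ],
)

```text
time: 11.98
tool_pos: [0.4414, 0.1821, 0.1313]
tool_rot: [0.0, 0.672, 0.74, 0.001]
contact_force: [0.2, 0.4, 0.2]
gripper_width: 0.0
grasp_force: 0.0
```

Emit:
jog_arm(
  targets=[
    [[0, 0, 0], [0, 0, 0], 0],
    [[0, 0, 0], [0, 0, 0], 0],
  ],
)

```text
time: 12.22
tool_pos: [0.4413, 0.182, 0.1313]
tool_rot: [0.001, 0.672, 0.74, 0.001]
contact_force: [-0.2, 0.4, -0.1]
gripper_width: -0.004
grasp_force: 0.0
```

```bash
python3 -c "
from h import *
relb(-118,50,114);loc()"
```

```text
shift [-0.009, 0.058, 0.693] turn [0.014, -0.002, -0.002] at [0.4413 0.182  0.1313] F [-0.2  0.4 -0.1] t 12.225
box-frame TCP [-119.48   50.23  131.32] F [-0.2  0.4 -0.1] t 12.225
```

Emit:
jog_arm(
  targets=[
    [[0, 0.06, 0.4], [0, 0, 0], 0],
    [[0, 0.2, 0.69], [0, 0, 0], 0],
    [[0, 0.5, 0.69], [0, 0, 0], 0],
    [[0, 0.8, 0.66], [0, 0, 0], 0],
    [[0, 1.1, 0.62], [0, 0, 0], 0],
    [[0, 1.4, 0.58], [0, 0, 0], 0],
    [[0, 1.65, 0.59], [0, 0, 0], 0],
    [[0, 1.9, 0.65], [0, 0, 0], 0],
  ],
)

```text
time: 13.22
tool_pos: [0.4899, 0.1868, 0.1161]
tool_rot: [0.001, 0.672, 0.74, 0.002]
contact_force: [0.4, -0.4, 6.1]
gripper_width: 0.001
grasp_force: 3.0
```

```bash
python3 -c "
from h import *
loc();snap('wrist','w5')
p,d=grab_frame('side');cv2.imwrite('pics/s5.png',cv2.resize(p[100:240,220:400,::-1],None,fx=4,fy=4,interpolation=cv2.INTER_CUBIC))"
```

```text
box-frame TCP [-70.63  50.28 116.12] F [ 0.4 -0.4  6.1] t 13.225
```

View pics/s5.png

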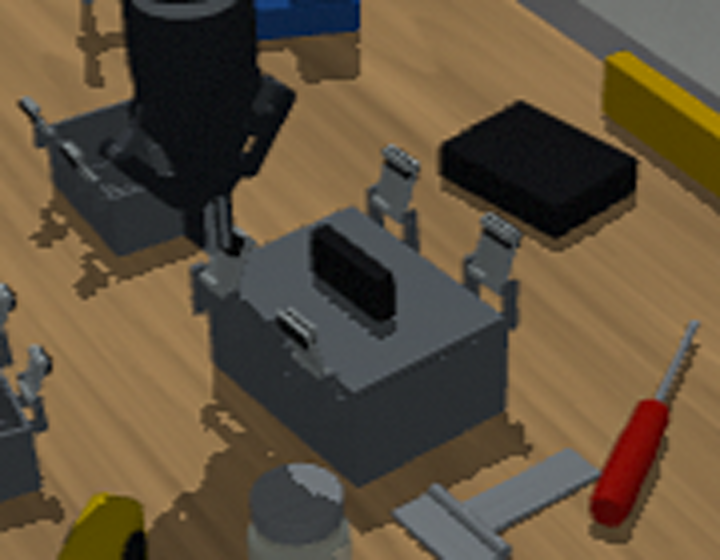

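The finger is at clip a, about (215,225), and the other clips are still upright. I check the clip's profile from depth.

```bash
cat >> h.py <<'E'
def prof(P,y0,y1,x0,x1,z0=70,z1=135):
    a=np.radians(5.5); e=(P[P[...,2]>0.01].reshape(-1,3)-[.565,.1435,-.0014])*1e3
    x=e[:,0]*np.cos(a)+e[:,1]*np.sin(a); y=-e[:,0]*np.sin(a)+e[:,1]*np.cos(a); z=e[:,2]
    m=(y>y0)&(y<y1); H=np.histogram2d(z[m],x[m],[np.arange(z0,z1,3),np.arange(x0,x1,3)])[0]
    for i in range(len(H)-1,-1,-1): print(z0+3*i,''.join(' .+#'[min(3,int(np.ceil(np.log10(v+1))))] for v in H[i]))
E
python3 -c "
from h import *
P=np.load('pics/w5.npz')['P']
for y in((36,48),(48,62),(62,66)): print(y); prof(P,*y,-120,-20)"
```

```text
(36, 48)
130                                  
127                                  
124                                  
121                      ..          
118                      ++          
115                       .++        
112                         .        
109                                  
106                                  
103                                  
100                                  
97                                  
94                                  
91                                  
88                 ..               
85                .+.               
82                .                 
79                                  
76                        ...+++++++
73                         ..+++++++
70                                  
(48, 62)
130            ++++++++++            
127            .+++++++++            
124            .++++++++.            
121            ...++++++++.          
118              .....+ +##.         
115                  .+   .#+        
112                  +      .        
109                         
[... 577 characters left out ...]
 
124                  .               
121                   .++            
118                   +++++.         
115                   ++++.+.        
112                  .++++.+.        
109                  ...+. .         
106                    ++.           
103                    +.            
100                   .+.            
97                   +.             
94                  .+.             
91                  +.              
88                 .+.              
85                .++.              
82                .  .              
79                   .              
76                     +++++++++++++
73                     ++++++++.++++
70                    .
```

Emit:
jog_arm(
  targets=[
    [[0, 0.16, 0.06], [0, 0, 0], 0],
    [[0, 0.32, 0.14], [0, 0, 0], 0],
    [[0, 0.46, 0.24], [0, 0, 0], 0],
    [[0, 0.58, 0.36], [0, 0, 0], 0],
    [[0, 0.66, 0.46], [0, 0, 0], 0],
    [[0, 0.72, 0.54], [0, 0, 0], 0],
    [[0, 0.95, 0.54], [0, 0, 0], 0],
    [[0, 1.2, 0.54], [0, 0, 0], 0],
  ],
)

```text
time: 14.32
tool_pos: [0.5112, 0.1886, 0.0956]
tool_rot: [-0.006, 0.672, 0.74, -0.007]
contact_force: [-14.9, -1.1, -8.8]
gripper_width: 0.004
grasp_force: 7.5
```

Emit:
jog_arm(
  targets=[
    [[0, 0.15, 0], [0, 0, 0], 0],
    [[0, 0.25, 0], [0, 0, 0], 0],
    [[0, 0.25, 0], [0, 0, 0], 0],
  ],
)

```text
time: 14.7
tool_pos: [0.5129, 0.1888, 0.0928]
tool_rot: [-0.009, 0.672, 0.74, -0.011]
contact_force: [-21.0, -0.8, -5.5]
gripper_width: -0.003
grasp_force: 10.4
```

```bash
python3 -c "
from h import *
loc();P=snap('wrist','w6')[2]
prof(P,40,66,-120,-20)"
```

```text
box-frame TCP [-47.5   50.05  92.81] F [-21.   -0.8  -5.5] t 14.7
130                   ...++##+++..   
127                      .++++.      
124                    +..++++...    
121                    ++++++++++    
118                    ++++++++++    
115                    ++++++++++    
112                    ++++++++++    
109                    ++++++++++    
106                    +++++++++.    
103                    +++++++++.    
100                    .++++++++.    
97                     ..+++++++#   
94                      ....+++++   
91                          .++++   
88                 ++   ..++++++++  
85                +######+++++++..  
82                + .+++.... . .    
79                   .         ..   
76                  .  +++++++++++##
73                     +++++++++++#+
70
```

Lateral load is building up on the pad, so I back off at once.

Emit:
jog_arm(
  targets=[
    [[0, -0.2, 0], [0, 0, 0], 0],
    [[0, -0.45, -0.1], [0, 0, 0], 0],
    [[0, -0.5, -0.4], [0, 0, 0], 0],
    [[0, -0.5, -0.8], [0, 0, 0], 0],
    [[0, -0.5, -1], [0, 0, 0], 0],
  ],
)

```text
time: 15.38
tool_pos: [0.513, 0.1889, 0.1278]
tool_rot: [0.001, 0.673, 0.74, 0.002]
contact_force: [-1.1, -0.6, -0.2]
gripper_width: 0.002
grasp_force: 0.0
```

```bash
python3 -c "
from h import *
loc();P=snap('wrist','w7')[2]
prof(P,40,66,-120,-20)"
```

```text
box-frame TCP [-47.4   50.19 127.8 ] F [-1.1 -0.6 -0.2] t 15.375
130                      .++.+       
127                                  
124                                  
121                                  
118                                  
115                                  
112                                  
109                                  
106                                  
103                                  
100                           .+++   
97                          +###+   
94                          +...+   
91                          ..++++  
88                 ++ ..+###+++...  
85                +######++...      
82                +. +. .           
79                  ..              
76                     .+.+++.++++++
73                     +++++++++++++
70                    .
```

Emit:
jog_arm(
  targets=[
    [[0, 0.25, 0], [0, 0, 0], 0],
    [[0, 0.5, 0], [0, 0, 0], 0],
    [[0, 0.5, 0.3], [0, 0, 0], 0],
    [[0, 0.5, 0.6], [0, 0, 0], 0],
    [[0, 0.5, 0.8], [0, 0, 0], 0],
    [[0, 0.5, 0.9], [0, 0, 0], 0],
    [[0, 0.5, 0.9], [0, 0, 0], 0],
    [[0, 0.5, 0.9], [0, 0, 0], 0],
  ],
)

```text
time: 16.42
tool_pos: [0.5241, 0.19, 0.1033]
tool_rot: [0.0, 0.672, 0.74, 0.0]
contact_force: [-0.6, 0.4, 0.0]
gripper_width: 0.001
grasp_force: 0.0
```

```bash
python3 -c "
from h import *
loc()"
```

```text
box-frame TCP [-36.23  50.19 103.3 ] F [-0.6  0.4  0. ] t 16.425
```

Emit:
jog_arm(
  targets=[
    [[0, 0, 0.06], [0, 0, 0], 0],
    [[0, 0, 0.12], [0, 0, 0], 0],
    [[0, 0, 0.16], [0, 0, 0], 0],
    [[0, 0, 0.16], [0, 0, 0], 0],
  ],
)

```text
time: 16.92
tool_pos: [0.5239, 0.1899, 0.0989]
tool_rot: [0.0, 0.672, 0.74, -0.0]
contact_force: [-0.3, -0.7, 0.1]
gripper_width: -0.001
grasp_force: 0.0
```

Emit:
jog_arm(
  targets=[
    [[0, 0, 0.04], [0, 0, 0], 0],
    [[0, 0, 0.08], [0, 0, 0], 0],
    [[0, 0, 0.08], [0, 0, 0], 0],
  ],
)

```text
time: 17.3
tool_pos: [0.5244, 0.19, 0.0976]
tool_rot: [0.0, 0.672, 0.74, 0.0]
contact_force: [-0.8, -0.7, 3.5]
gripper_width: -0.003
grasp_force: 1.8
```

Emit:
jog_arm(
  targets=[
    [[0, 0, 0.04], [0, 0, 0], 0],
    [[0, 0, 0.08], [0, 0, 0], 0],
    [[0, 0, 0.08], [0, 0, 0], 0],
  ],
)

```text
time: 17.68
tool_pos: [0.5249, 0.19, 0.0961]
tool_rot: [0.001, 0.672, 0.74, 0.001]
contact_force: [-0.1, 0.3, 5.9]
gripper_width: 0.001
grasp_force: 2.7
```

Emit:
jog_arm(
  targets=[
    [[0, 0, 0.03], [0, 0, 0], 0],
    [[0, 0, 0.05], [0, 0, 0], 0],
    [[0, 0, 0.05], [0, 0, 0], 0],
  ],
)

```text
time: 18.05
tool_pos: [0.5237, 0.1899, 0.0933]
tool_rot: [-0.0, 0.672, 0.74, -0.0]
contact_force: [0.5, 0.3, 3.9]
gripper_width: 0.0
grasp_force: 1.6
```

Emit:
jog_arm(
  targets=[
    [[0, 0, 0.03], [0, 0, 0], 0],
    [[0, 0, 0.05], [0, 0, 0], 0],
    [[0, 0, 0.05], [0, 0, 0], 0],
  ],
)

```text
time: 18.42
tool_pos: [0.5237, 0.1899, 0.0932]
tool_rot: [-0.0, 0.672, 0.74, -0.0]
contact_force: [-2.1, -0.6, 7.9]
gripper_width: -0.0
grasp_force: 3.7
```

Emit:
jog_arm(
  targets=[
    [[0, 0, 0.04], [0, 0, 0], 0],
    [[0, 0, 0.08], [0, 0, 0], 0],
    [[0, 0, 0.08], [0, 0, 0], 0],
  ],
)

```text
time: 18.8
tool_pos: [0.5239, 0.19, 0.0929]
tool_rot: [-0.0, 0.672, 0.74, -0.001]
contact_force: [-6.8, -2.6, 16.0]
gripper_width: -0.002
grasp_force: 7.9
```

```bash
python3 -c "
from h import *
loc()"
```

```text
box-frame TCP [-36.47  50.2   92.89] F [-6.8 -2.6 16. ] t 18.8
```

Clip a is home: a hard stop at 16 N, after the force dropped through the flip. Next is c, its diagonal.

Emit:
jog_arm(
  targets=[
    [[0, 0, -0.8], [0, 0, 0], 0],
    [[0, 0, -2.5], [0, 0, 0], 0],
    [[-0.5, 1, -3.5], [0, 0, 0], 0],
    [[-1.5, 2.8, -3.7], [0, 0, 0], 0],
    [[-2.8, 4.6, -3.7], [0, 0, 0], 0],
    [[-4, 6.2, -3.7], [0, 0, 0], 0],
    [[-4, 6.2, -3.4], [0, 0, 0], 0],
    [[-4, 6.2, -3], [0, 0, 0], 0],
  ],
)

```text
time: 19.8
tool_pos: [0.6872, 0.1053, 0.1645]
tool_rot: [-0.001, 0.673, 0.74, -0.0]
contact_force: [-0.4, -0.7, -0.0]
gripper_width: -0.007
grasp_force: 0.0
```

Emit:
jog_arm(
  targets=[
    [[0, 0, 0.6], [0, 0, 0], 0],
    [[0, 0, 0.8], [0, 0, 0], 0],
    [[0, 0, 0.8], [0, 0, 0], 0],
    [[0, 0, 0.8], [0, 0, 0], 0],
  ],
)

```text
time: 20.3
tool_pos: [0.6879, 0.1054, 0.1462]
tool_rot: [0.0, 0.672, 0.74, 0.0]
contact_force: [-0.9, -0.1, 0.6]
gripper_width: -0.001
grasp_force: 0.0
```

```bash
python3 -c "
from h import *
loc(); relb(118,-50,114);P=snap('wrist','w8')[2]
a=np.radians(5.5)
print('a');prof(P,40,66,-90,-10,70,106);print('c');prof(P,-66,-40,40,130)"
```

```text
box-frame TCP [118.71 -49.67 146.16] F [-0.9 -0.1  0.6] t 20.3
shift [-0.013, -0.03, 1.286] turn [0.007, 0.0, 0.0] at [0.6879 0.1054 0.1462] F [-0.9 -0.1  0.6] t 20.3
a
100                           
97                           
94                 +++++     
91                .####+     
88       +++          +#     
85      .########+....+#.    
82       ..++#+++. ...+#     
79                    ++     
76                    #######
73                   .+++++#+
70                           
c
130                              
127                              
124                              
121           +##+               
118           .++##              
115               +              
112                              
109                              
106                              
103                              
100                              
97                              
94          .                   
91          .                   
88         ..                   
85        .+ .                  
82        .  .                  
79           .                  
76 ++++++                       
73 ++++++                       
70      ++
```

Emit:
jog_arm(
  targets=[
    [[0, 0, 0.8], [0, 0, 0], 0],
    [[0, 0, 1.29], [0, 0, 0], 0],
    [[0, -0.3, 1.29], [0, 0, 0], 0],
    [[0, -0.6, 1.29], [0, 0, 0], 0],
    [[0, -0.9, 1.25], [0, 0, 0], 0],
    [[0, -1.2, 1.2], [0, 0, 0], 0],
    [[0, -1.5, 1.17], [0, 0, 0], 0],
    [[0, -1.75, 1.19], [0, 0, 0], 0],
  ],
)

```text
time: 21.35
tool_pos: [0.6442, 0.101, 0.1164]
tool_rot: [0.0, 0.672, 0.74, 0.0]
contact_force: [0.6, 0.0, 0.6]
gripper_width: -0.0
grasp_force: 0.5
```

Emit:
jog_arm(
  targets=[
    [[0, -0.12, 0.04], [0, 0, 0], 0],
    [[0, -0.3, 0.1], [0, 0, 0], 0],
    [[0, -0.48, 0.18], [0, 0, 0], 0],
    [[0, -0.64, 0.29], [0, 0, 0], 0],
    [[0, -0.78, 0.4], [0, 0, 0], 0],
    [[0, -0.78, 0.1], [0, 0, 0], 0],
    [[0, -0.78, -0.4], [0, 0, 0], 0],
    [[0, -0.78, -0.6], [0, 0, 0], 0],
  ],
)

```text
time: 22.35
tool_pos: [0.6258, 0.0992, 0.1326]
tool_rot: [0.001, 0.672, 0.74, 0.001]
contact_force: [-0.2, 0.0, 0.3]
gripper_width: 0.0
grasp_force: 0.0
```

```bash
python3 -c "
from h import *
loc();P=snap('wrist','w9')[2]
prof(P,-66,-40,10,130)"
```

```text
box-frame TCP [ 56.28 -49.96 132.63] F [-0.2  0.   0.3] t 22.35
130                                        
127                                        
124                                        
121                                        
118                                        
115                                        
112                                        
109          +.                            
106         #+#+                           
103        ++..++                          
100        +    .                          
97        +    ++.                        
94             .+#.                       
91               +#+                      
88                .++++                   
85                  +##+                  
82                     +                  
79                                        
76 +++++++++.+...                         
73 ++++++++++.....                        
70                 .
```

Emit:
jog_arm(
  targets=[
    [[0, -0.4, 0], [0, 0, 0], 0],
    [[0, -0.83, 0], [0, 0, 0], 0],
    [[0, -0.83, 0.4], [0, 0, 0], 0],
    [[0, -0.83, 0.8], [0, 0, 0], 0],
    [[0, -0.83, 1], [0, 0, 0], 0],
    [[0, -0.83, 1.15], [0, 0, 0], 0],
    [[0, -0.83, 1.25], [0, 0, 0], 0],
    [[0, -0.83, 1.25], [0, 0, 0], 0],
  ],
)

```text
time: 23.4
tool_pos: [0.6043, 0.0971, 0.0993]
tool_rot: [0.0, 0.672, 0.74, 0.0]
contact_force: [0.3, 0.0, 0.0]
gripper_width: -0.001
grasp_force: 0.0
```

Emit:
jog_arm(
  targets=[
    [[0, 0, 0.05], [0, 0, 0], 0],
    [[0, 0, 0.1], [0, 0, 0], 0],
    [[0, 0, 0.1], [0, 0, 0], 0],
  ],
)

```text
time: 23.78
tool_pos: [0.6042, 0.0971, 0.0969]
tool_rot: [0.0, 0.672, 0.74, 0.0]
contact_force: [0.2, -0.3, -0.9]
gripper_width: -0.0
grasp_force: 0.0
```

```bash
python3 -c "
from h import *
loc()"
```

```text
box-frame TCP [ 34.53 -49.89  96.92] F [ 0.2 -0.3 -0.9] t 23.775
```

Emit:
jog_arm(
  targets=[
    [[0, 0, 0.04], [0, 0, 0], 0],
    [[0, 0, 0.07], [0, 0, 0], 0],
    [[0, 0, 0.07], [0, 0, 0], 0],
  ],
)

```text
time: 24.15
tool_pos: [0.6041, 0.0971, 0.0951]
tool_rot: [-0.0, 0.672, 0.74, -0.0]
contact_force: [0.2, -0.6, -0.2]
gripper_width: 0.001
grasp_force: 0.0
```

Emit:
jog_arm(
  targets=[
    [[0, 0, 0.04], [0, 0, 0], 0],
    [[0, 0, 0.07], [0, 0, 0], 0],
    [[0, 0, 0.07], [0, 0, 0], 0],
  ],
)

```text
time: 24.52
tool_pos: [0.604, 0.0972, 0.0937]
tool_rot: [-0.0, 0.672, 0.74, -0.0]
contact_force: [-1.3, -0.0, 2.6]
gripper_width: 0.003
grasp_force: 1.5
```

Emit:
jog_arm(
  targets=[
    [[0, 0, 0.04], [0, 0, 0], 0],
    [[0, 0, 0.08], [0, 0, 0], 0],
    [[0, 0, 0.08], [0, 0, 0], 0],
  ],
)

```text
time: 24.9
tool_pos: [0.6038, 0.0971, 0.0922]
tool_rot: [-0.0, 0.672, 0.74, -0.001]
contact_force: [-4.2, -0.1, 6.4]
gripper_width: 0.002
grasp_force: 3.2
```

Emit:
jog_arm(
  targets=[
    [[0, 0, 0.03], [0, 0, 0], 0],
    [[0, 0, 0.05], [0, 0, 0], 0],
    [[0, 0, 0.05], [0, 0, 0], 0],
  ],
)

```text
time: 25.28
tool_pos: [0.6043, 0.0972, 0.0903]
tool_rot: [0.0, 0.672, 0.74, 0.0]
contact_force: [-1.1, 0.0, 1.4]
gripper_width: -0.003
grasp_force: 0.6
```

Flipped; I confirm against the hard stop.

Emit:
jog_arm(
  targets=[
    [[0, 0, 0.04], [0, 0, 0], 0],
    [[0, 0, 0.07], [0, 0, 0], 0],
    [[0, 0, 0.07], [0, 0, 0], 0],
  ],
)

```text
time: 25.65
tool_pos: [0.6044, 0.0971, 0.0889]
tool_rot: [0.0, 0.672, 0.74, 0.0]
contact_force: [-2.5, -0.3, 4.4]
gripper_width: 0.002
grasp_force: 2.4
```

Emit:
jog_arm(
  targets=[
    [[0, 0, 0.03], [0, 0, 0], 0],
    [[0, 0, 0.05], [0, 0, 0], 0],
    [[0, 0, 0.05], [0, 0, 0], 0],
  ],
)

```text
time: 26.02
tool_pos: [0.6045, 0.0972, 0.0888]
tool_rot: [0.0, 0.672, 0.74, 0.0]
contact_force: [-4.8, -0.5, 9.2]
gripper_width: -0.001
grasp_force: 5.0
```

```bash
python3 -c "
from h import *
loc()"
```

```text
box-frame TCP [ 34.83 -49.89  88.82] F [-4.8 -0.5  9.2] t 26.025
```

Clip c is home. Next is d.

Emit:
jog_arm(
  targets=[
    [[0, 0, -0.8], [0, 0, 0], 0],
    [[0, 0, -2.5], [0, 0, 0], 0],
    [[0.5, 1, -3.5], [0, 0, 0], 0],
    [[1.8, 2.2, -3.7], [0, 0, 0], 0],
    [[3.2, 3.3, -3.7], [0, 0, 0], 0],
    [[4, 3.33, -3.5], [0, 0, 0], 0],
    [[4, 3.33, -3], [0, 0, 0], 0],
    [[4, 3.33, -2.4], [0, 0, 0], 0],
  ],
)

```text
time: 27.02
tool_pos: [0.6768, 0.2038, 0.146]
tool_rot: [-0.0, 0.673, 0.74, -0.001]
contact_force: [0.0, -0.3, -0.3]
gripper_width: -0.0
grasp_force: 0.0
```

Emit:
jog_arm(
  targets=[
    [[0, 0, 0], [0, 0, 0], 0],
    [[0, 0, 0], [0, 0, 0], 0],
    [[0, 0, 0], [0, 0, 0], 0],
  ],
)

```text
time: 27.4
tool_pos: [0.6779, 0.2042, 0.1481]
tool_rot: [0.0, 0.673, 0.74, 0.001]
contact_force: [0.1, 0.1, -0.2]
gripper_width: 0.0
grasp_force: 0.0
```

```bash
python3 -c "
from h import *
loc()
P=snap('wrist','w10')[2];prof(P,-66,-40,10,90,70,106)"
```

```text
box-frame TCP [118.22  49.61 148.12] F [ 0.1  0.1 -0.2] t 27.4
100                           
97                           
94                           
91                           
88         ...               
85          ..+              
82          ...              
79                           
76 ++..                      
73 ....                      
70
```

Emit:
jog_arm(
  targets=[
    [[0, 0, 0.9], [0, 0, 0], 0],
    [[0, 0, 1.37], [0, 0, 0], 0],
    [[0, -0.3, 1.37], [0, 0, 0], 0],
    [[0, -0.6, 1.37], [0, 0, 0], 0],
    [[0, -0.9, 1.33], [0, 0, 0], 0],
    [[0, -1.2, 1.28], [0, 0, 0], 0],
    [[0, -1.5, 1.25], [0, 0, 0], 0],
    [[0, -1.75, 1.27], [0, 0, 0], 0],
  ],
)

```text
time: 28.45
tool_pos: [0.6339, 0.2005, 0.1162]
tool_rot: [0.0, 0.672, 0.74, 0.001]
contact_force: [1.1, -0.1, 1.4]
gripper_width: 0.003
grasp_force: 0.9
```

Emit:
jog_arm(
  targets=[
    [[0, -0.12, 0.04], [0, 0, 0], 0],
    [[0, -0.3, 0.1], [0, 0, 0], 0],
    [[0, -0.48, 0.18], [0, 0, 0], 0],
    [[0, -0.64, 0.29], [0, 0, 0], 0],
    [[0, -0.78, 0.4], [0, 0, 0], 0],
    [[0, -0.78, 0.1], [0, 0, 0], 0],
    [[0, -0.78, -0.4], [0, 0, 0], 0],
    [[0, -0.78, -0.6], [0, 0, 0], 0],
  ],
)

```text
time: 29.45
tool_pos: [0.6155, 0.1988, 0.1324]
tool_rot: [0.001, 0.672, 0.74, 0.001]
contact_force: [-0.1, 1.1, 0.6]
gripper_width: 0.002
grasp_force: 0.0
```

```bash
python3 -c "
from h import *
loc();P=snap('wrist','w11')[2]
prof(P,40,66,10,130)"
```

```text
box-frame TCP [ 55.58  50.21 132.44] F [-0.1  1.1  0.6] t 29.45
130                                        
127                                        
124                                        
121                                        
118                                        
115                                        
112                                        
109          +                             
106         ###+                           
103        ++++#+                          
100        +..+++                          
97        +. .+++                         
94         .   .+#+                       
91               +#+                      
88                .+#++                   
85                 .+##+                  
82                  .. +                  
79                  ..                    
76 ++++++++++++++++                       
73 ++++++++++++++++                       
70                 .
```

Emit:
jog_arm(
  targets=[
    [[0, -0.4, 0], [0, 0, 0], 0],
    [[0, -0.83, 0], [0, 0, 0], 0],
    [[0, -0.83, 0.4], [0, 0, 0], 0],
    [[0, -0.83, 0.8], [0, 0, 0], 0],
    [[0, -0.83, 1], [0, 0, 0], 0],
    [[0, -0.83, 1.15], [0, 0, 0], 0],
    [[0, -0.83, 1.25], [0, 0, 0], 0],
    [[0, -0.83, 1.25], [0, 0, 0], 0],
  ],
)

```text
time: 30.5
tool_pos: [0.5939, 0.1966, 0.0991]
tool_rot: [0.0, 0.673, 0.74, -0.0]
contact_force: [0.4, -0.4, -0.3]
gripper_width: 0.0
grasp_force: 0.0
```

Emit:
jog_arm(
  targets=[
    [[0, 0, 0.04], [0, 0, 0], 0],
    [[0, 0, 0.07], [0, 0, 0], 0],
    [[0, 0, 0.07], [0, 0, 0], 0],
  ],
)

```text
time: 30.88
tool_pos: [0.5939, 0.1966, 0.0975]
tool_rot: [0.0, 0.672, 0.74, 0.0]
contact_force: [-0.1, 0.4, 0.2]
gripper_width: -0.001
grasp_force: 0.0
```

Emit:
jog_arm(
  targets=[
    [[0, 0, 0.04], [0, 0, 0], 0],
    [[0, 0, 0.07], [0, 0, 0], 0],
    [[0, 0, 0.07], [0, 0, 0], 0],
  ],
)

```text
time: 31.25
tool_pos: [0.5938, 0.1966, 0.0956]
tool_rot: [-0.0, 0.672, 0.74, -0.0]
contact_force: [0.6, 0.7, -0.6]
gripper_width: -0.001
grasp_force: 0.0
```

Emit:
jog_arm(
  targets=[
    [[0, 0, 0.04], [0, 0, 0], 0],
    [[0, 0, 0.06], [0, 0, 0], 0],
    [[0, 0, 0.06], [0, 0, 0], 0],
  ],
)

```text
time: 31.62
tool_pos: [0.5938, 0.1966, 0.0941]
tool_rot: [-0.0, 0.672, 0.74, -0.0]
contact_force: [0.6, -0.4, 0.1]
gripper_width: -0.003
grasp_force: 0.0
```

Emit:
jog_arm(
  targets=[
    [[0, 0, 0.04], [0, 0, 0], 0],
    [[0, 0, 0.06], [0, 0, 0], 0],
    [[0, 0, 0.06], [0, 0, 0], 0],
  ],
)

```text
time: 32.0
tool_pos: [0.5938, 0.1966, 0.093]
tool_rot: [-0.0, 0.672, 0.74, -0.0]
contact_force: [-2.3, -0.9, 2.3]
gripper_width: 0.001
grasp_force: 1.3
```

Emit:
jog_arm(
  targets=[
    [[0, 0, 0.04], [0, 0, 0], 0],
    [[0, 0, 0.08], [0, 0, 0], 0],
    [[0, 0, 0.08], [0, 0, 0], 0],
  ],
)

```text
time: 32.38
tool_pos: [0.5935, 0.1966, 0.0913]
tool_rot: [-0.0, 0.672, 0.74, -0.0]
contact_force: [-4.7, -1.2, 5.9]
gripper_width: -0.001
grasp_force: 2.8
```

Emit:
jog_arm(
  targets=[
    [[0, 0, 0.03], [0, 0, 0], 0],
    [[0, 0, 0.05], [0, 0, 0], 0],
    [[0, 0, 0.05], [0, 0, 0], 0],
  ],
)

```text
time: 32.75
tool_pos: [0.5938, 0.1967, 0.0898]
tool_rot: [-0.0, 0.672, 0.74, 0.0]
contact_force: [-2.7, -1.0, 1.7]
gripper_width: 0.001
grasp_force: 1.4
```

Emit:
jog_arm(
  targets=[
    [[0, 0, 0.04], [0, 0, 0], 0],
    [[0, 0, 0.07], [0, 0, 0], 0],
    [[0, 0, 0.07], [0, 0, 0], 0],
  ],
)

```text
time: 33.12
tool_pos: [0.5941, 0.1966, 0.088]
tool_rot: [0.0, 0.672, 0.74, 0.0]
contact_force: [-2.2, 0.0, 4.4]
gripper_width: 0.003
grasp_force: 1.9
```

Emit:
jog_arm(
  targets=[
    [[0, 0, 0.03], [0, 0, 0], 0],
    [[0, 0, 0.05], [0, 0, 0], 0],
    [[0, 0, 0.05], [0, 0, 0], 0],
  ],
)

```text
time: 33.5
tool_pos: [0.5942, 0.1966, 0.0879]
tool_rot: [0.0, 0.672, 0.74, 0.0]
contact_force: [-4.2, -0.7, 9.2]
gripper_width: 0.001
grasp_force: 4.4
```

```bash
python3 -c "
from h import *
loc()"
```

```text
box-frame TCP [34.14 50.09 87.86] F [-4.2 -0.7  9.2] t 33.5
```

Clip d is home. Last is b.

Emit:
jog_arm(
  targets=[
    [[0, 0, -0.8], [0, 0, 0], 0],
    [[0, 0, -2.5], [0, 0, 0], 0],
    [[-0.6, -1, -3.5], [0, 0, 0], 0],
    [[-1.8, -2.8, -3.8], [0, 0, 0], 0],
    [[-3, -4.6, -3.8], [0, 0, 0], 0],
    [[-4, -6.1, -3.7], [0, 0, 0], 0],
    [[-4, -6.1, -3], [0, 0, 0], 0],
    [[-4, -6.1, -2.4], [0, 0, 0], 0],
  ],
)

```text
time: 34.5
tool_pos: [0.4519, 0.0826, 0.146]
tool_rot: [0.0, 0.673, 0.74, 0.0]
contact_force: [-0.1, 0.2, 0.3]
gripper_width: -0.002
grasp_force: 0.0
```

Emit:
jog_arm(
  targets=[
    [[0, 0, 0], [0, 0, 0], 0],
    [[0, 0, 0], [0, 0, 0], 0],
    [[0, 0, 0], [0, 0, 0], 0],
  ],
)

```text
time: 34.88
tool_pos: [0.4523, 0.0828, 0.147]
tool_rot: [0.0, 0.672, 0.74, 0.0]
contact_force: [-0.2, -0.3, 0.9]
gripper_width: 0.003
grasp_force: 0.0
```

```bash
python3 -c "
from h import *
loc()"
```

```text
box-frame TCP [-117.99  -49.61  146.99] F [-0.2 -0.3  0.9] t 34.875
```

Emit:
jog_arm(
  targets=[
    [[0, 0, 0.9], [0, 0, 0], 0],
    [[0, 0, 1.33], [0, 0, 0], 0],
    [[0, 0.3, 1.33], [0, 0, 0], 0],
    [[0, 0.6, 1.33], [0, 0, 0], 0],
    [[0, 0.9, 1.29], [0, 0, 0], 0],
    [[0, 1.2, 1.24], [0, 0, 0], 0],
    [[0, 1.5, 1.21], [0, 0, 0], 0],
    [[0, 1.75, 1.23], [0, 0, 0], 0],
  ],
)

```text
time: 35.88
tool_pos: [0.4961, 0.0867, 0.1164]
tool_rot: [0.0, 0.672, 0.74, 0.0]
contact_force: [-1.0, -0.6, 2.7]
gripper_width: 0.001
grasp_force: 1.2
```

Emit:
jog_arm(
  targets=[
    [[0, 0.12, 0.04], [0, 0, 0], 0],
    [[0, 0.3, 0.1], [0, 0, 0], 0],
    [[0, 0.48, 0.18], [0, 0, 0], 0],
    [[0, 0.64, 0.29], [0, 0, 0], 0],
    [[0, 0.78, 0.4], [0, 0, 0], 0],
    [[0, 0.78, 0.1], [0, 0, 0], 0],
    [[0, 0.78, -0.4], [0, 0, 0], 0],
    [[0, 0.78, -0.6], [0, 0, 0], 0],
  ],
)

```text
time: 36.88
tool_pos: [0.5152, 0.0886, 0.1323]
tool_rot: [0.001, 0.672, 0.74, 0.001]
contact_force: [0.6, 0.6, 0.2]
gripper_width: -0.0
grasp_force: 0.0
```

```bash
python3 -c "
from h import *
loc();P=snap('wrist','w12')[2]
prof(P,-66,-40,-120,-10)"
```

```text
box-frame TCP [-54.82 -49.9  132.33] F [0.6 0.6 0.2] t 36.875
130                                     
127                                     
124                                     
121                                     
118                                     
115                                     
112                          ..         
109                        .+##+        
106                        +#..+        
103                        +.  ++       
100                       ++    +       
97                      ++.            
94                     ++              
91                   .#+               
88                 ++#+                
85                +##+                 
82                +                    
79                                     
76                      ....+++++++++++
73                      ...++++++++++++
70                    .
```

Emit:
jog_arm(
  targets=[
    [[0, 0.4, 0], [0, 0, 0], 0],
    [[0, 0.83, 0], [0, 0, 0], 0],
    [[0, 0.83, 0.4], [0, 0, 0], 0],
    [[0, 0.83, 0.8], [0, 0, 0], 0],
    [[0, 0.83, 1], [0, 0, 0], 0],
    [[0, 0.83, 1.1], [0, 0, 0], 0],
    [[0, 0.83, 1.15], [0, 0, 0], 0],
    [[0, 0.83, 1.15], [0, 0, 0], 0],
  ],
)

```text
time: 37.92
tool_pos: [0.5349, 0.0905, 0.1017]
tool_rot: [-0.0, 0.672, 0.74, -0.0]
contact_force: [-0.6, -0.1, 0.4]
gripper_width: -0.002
grasp_force: 0.0
```

Emit:
jog_arm(
  targets=[
    [[0, 0, 0.04], [0, 0, 0], 0],
    [[0, 0, 0.07], [0, 0, 0], 0],
    [[0, 0, 0.07], [0, 0, 0], 0],
  ],
)

```text
time: 38.3
tool_pos: [0.5352, 0.0905, 0.1002]
tool_rot: [0.0, 0.672, 0.74, -0.0]
contact_force: [-0.3, -0.7, -0.1]
gripper_width: 0.004
grasp_force: 0.0
```

Emit:
jog_arm(
  targets=[
    [[0, 0, 0.04], [0, 0, 0], 0],
    [[0, 0, 0.07], [0, 0, 0], 0],
    [[0, 0, 0.07], [0, 0, 0], 0],
  ],
)

```text
time: 38.67
tool_pos: [0.5351, 0.0905, 0.0983]
tool_rot: [-0.0, 0.672, 0.74, -0.0]
contact_force: [-0.4, -1.3, -0.2]
gripper_width: 0.002
grasp_force: 0.0
```

Emit:
jog_arm(
  targets=[
    [[0, 0, 0.04], [0, 0, 0], 0],
    [[0, 0, 0.07], [0, 0, 0], 0],
    [[0, 0, 0.07], [0, 0, 0], 0],
  ],
)

```text
time: 39.05
tool_pos: [0.5351, 0.0905, 0.0966]
tool_rot: [-0.0, 0.672, 0.74, -0.0]
contact_force: [0.7, 0.2, -0.5]
gripper_width: 0.0
grasp_force: 0.0
```

Emit:
jog_arm(
  targets=[
    [[0, 0, 0.04], [0, 0, 0], 0],
    [[0, 0, 0.06], [0, 0, 0], 0],
    [[0, 0, 0.06], [0, 0, 0], 0],
  ],
)

```text
time: 39.42
tool_pos: [0.5352, 0.0905, 0.0951]
tool_rot: [-0.0, 0.672, 0.74, -0.0]
contact_force: [0.1, 0.3, -0.3]
gripper_width: 0.003
grasp_force: 0.0
```

Emit:
jog_arm(
  targets=[
    [[0, 0, 0.04], [0, 0, 0], 0],
    [[0, 0, 0.06], [0, 0, 0], 0],
    [[0, 0, 0.06], [0, 0, 0], 0],
  ],
)

```text
time: 39.8
tool_pos: [0.5351, 0.0905, 0.0937]
tool_rot: [-0.0, 0.672, 0.74, -0.0]
contact_force: [0.0, 0.6, 0.2]
gripper_width: 0.003
grasp_force: 0.0
```

Emit:
jog_arm(
  targets=[
    [[0, 0, 0.04], [0, 0, 0], 0],
    [[0, 0, 0.06], [0, 0, 0], 0],
    [[0, 0, 0.06], [0, 0, 0], 0],
  ],
)

```text
time: 40.17
tool_pos: [0.5354, 0.0905, 0.0925]
tool_rot: [0.0, 0.672, 0.74, 0.0]
contact_force: [-0.9, 0.5, 2.0]
gripper_width: -0.006
grasp_force: 1.0
```

Emit:
jog_arm(
  targets=[
    [[0, 0, 0.04], [0, 0, 0], 0],
    [[0, 0, 0.08], [0, 0, 0], 0],
    [[0, 0, 0.08], [0, 0, 0], 0],
  ],
)

```text
time: 40.55
tool_pos: [0.5358, 0.0906, 0.0911]
tool_rot: [0.0, 0.672, 0.74, 0.0]
contact_force: [-1.4, -0.5, 4.8]
gripper_width: 0.001
grasp_force: 2.7
```

Emit:
jog_arm(
  targets=[
    [[0, 0, 0.03], [0, 0, 0], 0],
    [[0, 0, 0.05], [0, 0, 0], 0],
    [[0, 0, 0.05], [0, 0, 0], 0],
  ],
)

```text
time: 40.92
tool_pos: [0.536, 0.0906, 0.0898]
tool_rot: [0.001, 0.672, 0.74, 0.001]
contact_force: [0.5, 0.9, 4.4]
gripper_width: -0.004
grasp_force: 2.0
```

Emit:
jog_arm(
  targets=[
    [[0, 0, 0.03], [0, 0, 0], 0],
    [[0, 0, 0.05], [0, 0, 0], 0],
    [[0, 0, 0.05], [0, 0, 0], 0],
  ],
)

```text
time: 41.3
tool_pos: [0.5351, 0.0905, 0.0876]
tool_rot: [-0.0, 0.672, 0.74, -0.0]
contact_force: [-0.8, -0.3, 3.7]
gripper_width: 0.001
grasp_force: 1.7
```

Emit:
jog_arm(
  targets=[
    [[0, 0, 0.03], [0, 0, 0], 0],
    [[0, 0, 0.05], [0, 0, 0], 0],
    [[0, 0, 0.05], [0, 0, 0], 0],
  ],
)

```text
time: 41.68
tool_pos: [0.5352, 0.0905, 0.0874]
tool_rot: [-0.0, 0.672, 0.74, -0.0]
contact_force: [-3.1, -0.2, 8.8]
gripper_width: -0.002
grasp_force: 4.4
```

Emit:
jog_arm(
  targets=[
    [[0, 0, 0.03], [0, 0, 0], 0],
    [[0, 0, 0.05], [0, 0, 0], 0],
    [[0, 0, 0.05], [0, 0, 0], 0],
  ],
)

```text
time: 42.05
tool_pos: [0.5353, 0.0905, 0.0872]
tool_rot: [-0.0, 0.672, 0.74, -0.0]
contact_force: [-6.5, -0.6, 13.6]
gripper_width: -0.003
grasp_force: 7.1
```

Emit:
jog_arm(
  targets=[
    [[0, 0, -0.8], [0, 0, 0], 0],
    [[0, 0, -2.5], [0, 0, 0], 0],
    [[-0.5, 0.5, -4.5], [0, 0, 0], 0],
    [[-1.5, 1, -6], [0, 0, 0], 0],
    [[-1.5, 1.2, -7.2], [0, 0, 0], 0],
    [[-1.5, 1.2, -7.2], [0, 0, 0], 0],
    [[-1.5, 1.2, -7.2], [0, 0, 0], 0],
    [[-1.5, 1.2, -7.2], [0, 0, 0], 0],
  ],
)

```text
time: 43.05
tool_pos: [0.5675, 0.0563, 0.2629]
tool_rot: [-0.001, 0.672, 0.74, -0.001]
contact_force: [-0.0, -0.9, -0.4]
gripper_width: 0.001
grasp_force: 0.0
```

```bash
python3 -c "
from h import *
loc();p,d,P=snap('wrist','w13')
for n,y,x in(('a',(40,62),(-90,-12)),('b',(-62,-40),(-90,-12)),('c',(-62,-40),(12,90)),('d',(40,62),(12,90))): print(n);prof(P,*y,*x,70,106)
cv2.imwrite('pics/w13c.png',cv2.resize(p[30:330,170:470,::-1],None,fx=2,fy=2,interpolation=cv2.INTER_CUBIC))"
```

```text
box-frame TCP [ -5.89 -87.04 262.89] F [-0.  -0.9 -0.4] t 43.05
a
100                          
97                          
94                 ++++     
91                 ++++.    
88       ++.       .   +    
85      +++++++++++    +    
82      . .++++++++    +    
79                          
76                     +++++
73                     +++++
70                          
b
100                          
97                          
94                          
91                          
88       ++        ++++     
85      ++++++++++++++++    
82      .  ++++++++.   +    
79                          
76                     +++++
73                     +++++
70                          
c
100                          
97                          
94                          
91                          
88      +++++       .+.     
85      +...+++++++++++     
82      +   .++++++++ .     
79                          
76 ++++++                   
73 +++++.                   
70                          
d
100                          
97                          
94                          
91                          
88      +++++      .++      
85      +++++++++++++++     
82      +   ++++++++. .     
79                          
76 +++++.                   
73 ++++++                   
70
```

View pics/w13c.png

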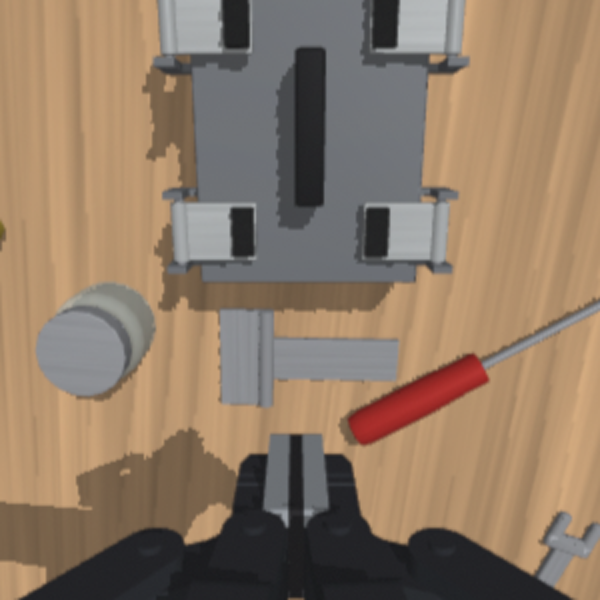

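All four clips lie level over the seated lid, with pads at (235,22) a, (385,22) d, (243,232) b and (377,232) c. The jar, strap hinge and screwdriver are undisturbed.

```bash
python3 -c "
from plant import *
print(job_done())"
```

```text
the job is handed in; nothing more can be done
None
```

The job is handed in: the lid sits flat and all four clips are home in the order a, c, d, b; the highest force I read was about 22 N, in a brief sideways snag on clip a, under the 25 N limit.

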